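Prop the drying cabinet's door open on its stay

TASK

Prop the door of the clay drying cabinet ajar: take the steel stay bar by its black knob, draw the door with it, and drop the bar's middle hole over the peg on the cabinet's roof so that the bar lies fully down. The peg may be clamped anywhere along its slot, so feel for it gently and never press or drag the bar hard against it; let go at the end and leave the clay things around it undisturbed.

Things in the scene. Friction and masses are not known exactly. Their poses are not given: they have to be found in the camera images.
- cabinet: plywood drying cabinet, fixed, 260 deep (x) x 360 wide (y) x 150 high; origin under its centre, x from front (open side, faces the robot) to back, z up. Roof top at 150.
- door (a joint): angle of the front door (rad), 0 closed, grows as the free edge swings out towards the robot, up to 0.9; it stays where it is left (friction about 1 N at the stay). The door is 18 thick and 340 long from the hinge towards the cabinet's -y side.
- hinge (a point): point on the door's vertical hinge axis at roof height (cabinet frame x -139, y +170). The stay's pivot is 250 from this axis: in the cabinet frame at (-139 - 250 sin(door), 170 - 250 cos(door))
- stay: flat steel bar, 24 wide, 5 thick, 0.2 kg, 266 long along its x. Origin at its pivot on the door's top edge, on the bar's underside. Swivels about the vertical at the pivot; the far end tips up (to 0.7 rad) and falls by its weight. Fully down: level, underside 155 above the table; it starts so, beside the peg. Three round holes of 10.5 diameter on its centre line, at 130, 166 and 202 from the pivot
- knob (a point): centre of the black upright knob on the bar's far end: cylinder of 16 diameter, 42 high, 250 from the pivot, standing on the bar; this point is 26 above the bar's underside, 21 above its top face. Pulling or pushing the held knob also moves the door. A load of the peg under the middle hole is felt at the knob as two thirds of it or less.
- mid_hole (a point): centre of the middle hole at the bar's underside (166 from the pivot, 84 from the knob)
- peg_plate: aluminium plate, 70 x 30 x 3, fixed on the roof, carrying the peg; origin under its centre, axes as the cabinet's
- slot_mid (a point): middle of the slot on the plate's top face (153 above the table; in the cabinet frame x -60, y -60). The upright steel peg, 8 diameter, flat top 170 above the table (15 above the lying bar's underside), is clamped hard in the slot, anywhere from 9 before to 9 behind this point along the cabinet's x. Only the slot's middle is reported, not the peg
- bowl: bystander: clay bowl, 130 across, 60 high, on the table right of the cabinet; origin under its centre
- cup: bystander: dry clay cup, 54 across, 45 high, on the cabinet's roof at the back right; origin under its centre
- clay_block: bystander: block of clay, 70 x 130 x 50, on the table left of the cabinet; origin under its centre

How it is judged (in metres and radians):
At the end, for the whole second after the job is handed in: the middle hole is over the peg (its centre within 12 mm of the slot's middle, level) with the bar fully down (underside at the hole less than 157 mm above the table), the door held open by it (over 0.22 rad) and everything at rest (horizontal distance between mid_hole and slot_mid below 0.012 m and z of mid_hole in the frame of cabinet below 0.157 m and value of joint door above 0.22 rad and velocity of joint door below 0.02 rad/s and linear speed of stay below 0.01 m/s); the robot touches nothing.
It fails at once if the stay presses or drags on the peg with more than 25 N (contact force between stay and peg_plate above 25 N).
It fails at once if the bowl is shifted by more than 20 mm (distance of bowl from where it was at the start of the episode above 0.02 m).
It fails at once if the cup is shifted by more than 20 mm (distance of cup from where it was at the start of the episode above 0.02 m).
It fails at once if the clay block is shifted by more than 20 mm (distance of clay_block from where it was at the start of the episode above 0.02 m).
It also fails if it takes over 64 s, if anything falls off the work surface, if the arm or the gripper's body presses on something with over 40 N, if the wrist force passes 120 N, or if a joint passes its speed limit or range.

ROBOT

A 6-joint arm with a two-finger parallel gripper is mounted at the origin on the work surface. World frame = base frame: x ahead of the robot, y to its left, z up, the work surface at z = 0. Lengths are in m, angles in degrees, forces in N, time in s.
With the tool pointing down it reaches from about 0.325 to 0.9 m from the base axis. Payload 6.1 kg.
Tool frame: the origin (TCP) lies midway between the tips of the shut fingers; the grasp point (between the pads) lies behind it (ctrl.hold_point_z is the z of the grasp point in the tool frame, in m); z points along the fingers, y is the line along which they close (so a half turn about z gives the same grasp; the last joint's range is limited). The gripper opens to 87 mm and grips with 3 to 60 N. Pads are 19 mm wide; open, the fingers measure 117 mm over their backs; the gripper's body (75 mm by 190 mm) begins 51 mm behind the grasp point.
Start: joints at [57.577, 12.628, 87.462, -0, 79.91, -7.225], TCP at [0.266, 0.566, 0.223] pointing down, gripper open.
Joint ranges: [-170.65, 170.65], [-52.31, 119.04], [5.05, 147.46], [-71.25, 251.25], [11.57, 151.72], [-153.62, 153.62]. Speed limits (degrees/s): [147.25, 147.25, 172.46, 180, 180, 180].

INTERFACE

Orientations are given as [roll, pitch, yaw] about the fixed x, y, z axes, in that order (R = Rz(yaw) Ry(pitch) Rx(roll)).
In Python, from cell import telemetry, viewer, workorder, ctrl gives the robot as it stands.
- The arm moves only by the tool creep_tool, called after "Emit:" as name(argument=value, ...), one argument or row to a line, values as JSON. Schema: {"type":"object","properties":{"segments":{"type":"object","properties":{"steps":{"type":"array","items":{"type":"array","items":{"type":"number"},"minItems":5,"maxItems":5},"minItems":1,"maxItems":5}},"additionalProperties":false,"required":["steps"]},"force":{"type":"number"},"only":{"type":"string"},"quiet":{"type":"boolean"},"lines":{"type":"string"}},"required":["segments"],"additionalProperties":false}. segments is an object whose key "steps" holds a list of rows, 1 to 5 of them, each of 5 numbers: the opening from 0.0 (shut) to 1.0 (fully open), then dx, dy, dz in a scale on which 1.0 is 0.4 m, then a turn about the tool's z in shares of 90 degrees (1.0 is 90 degrees); each row is the pose to reach, as a shift and turn from the pose commanded when the call began, along the tool's axes at that moment; what a row does not reach only later rows make up. A row lasts 1/8 s, in which the tool goes at most 0.0625 m and 10.7 degrees, less where a joint would pass 70% of its speed; a pose out of reach is approached as far as the arm can. The fingers move at their own pace and stop on an object; force is the grip in N (left out, the last holds). Time passes only in rows, so rows that do not move let the fingers close. The tool returns the time, the measured TCP pose, the force, the opening and the grip force at its end. only (a regular expression) keeps the lines of the reply that match it, lines (a string "A,B") keeps lines A to B, and quiet returns only ok. A shift or turn number past 1, either way, is cut back to 1. Input that does not fit is refused with a message, and nothing moves.
- telemetry.state(): the state, without advancing time (a new reading comes with each control period).
- viewer.camera(name): name is "scene" or "side" or "wrist"; returns a dict with "img" (420x560x3 uint8, blue, green, red), "depth" (420x560 float32, m along the optical axis (not along the pixel's ray), 0 where there is no reading), "intrinsics" (3x3 intrinsics, pixels), "D" ([k1, k2, p1, p2, k3] as OpenCV has them; the pictures are not rectified), "R" (3x3) and "t" (3): a world point X has camera coordinates R X + t; the wrist camera has in their place "hand_eye" (4x4, takes a point from camera to tool coordinates, whose origin is the TCP and whose axes are the flange's). Camera axes: x right, y down, z forward; pixel columns grow to the right and rows downward; lengths in m; the calibration is good to about 2 mm. A picture is of the moment at which its call begins: read the wrist's pose just before it.
- workorder.job_done(): hands the job in; it is judged then, once.
The state is a dict: "time": time; "q": joint angles; "qvel": joint speeds; "joint_torque": joint torques, N m; "position": TCP position; "orientation": TCP orientation; "force": force on the tool from outside, world axes, zero at the start; "moment": the same for the moment, N m; "grip_width": opening from 0.0 (shut) to 1.0 (fully open); "finger_force": force on a finger pad.
Only numpy, scipy, OpenCV 4.12 (cv2) and the standard library are available. Lean on these libraries where they do the work, as an engineer would, in place of code of your own. Each camera call takes 0.05 s, during which the arm holds its last target. There are 200 camera calls.

## Working session

There is one attempt and no reset: what is moved stays moved. The work goes in short steps, Python scripts to look and compute and a tool call to move; the robot and the scene stay as the last step left them, time stands still between calls to the robot, and variables do not carry over. Pictures are saved under pics/ and viewed, at most 10 in all, crops included, and the job is handed in when it is done.

```bash
ls; mkdir -p pics
```

Run:
```python
from cell import telemetry, viewer, workorder, ctrl
import cv2
print(telemetry.state(), ctrl.hold_point_z)
for n in ["scene","side"]:
    c=viewer.camera(n); cv2.imwrite(f"pics/{n}0.png",c["img"]); print(n,c["intrinsics"],c["D"],c["R"],c["t"],(c["depth"]>0).mean())
```

```text
pics
{'time': 0.0, 'q': array([ 5.75766920e+01,  1.26755003e+01,  8.75276078e+01,  1.59531091e-03,
        7.99083293e+01, -7.22706023e+00]), 'qvel': array([ 0.07338727, -0.01829681, -0.05964224, -0.01870535,  0.08780472,
       -0.04269116]), 'joint_torque': array([-8.59282591e-04, -4.94609964e+01, -3.87382472e+01,  6.99553569e-02,
        5.68979164e-02, -1.46282900e-04]), 'position': array([0.26575272, 0.56499573, 0.22141742]), 'orientation': array([-1.79889645e+02, -1.55766223e-02,  1.54803456e+02]), 'force': array([ 0.29042207, -1.19950272,  1.16997691]), 'moment': array([-0.0219093 , -0.02847406, -0.00152654]), 'finger_force': 0.0, 'grip_width': 1.002534713791113} -0.0187
scene [[539.53408185   0.         282.05483201]
 [  0.         539.53408185 205.85828758]
 [  0.           0.           1.        ]] [-0.13363523  0.          0.          0.          0.        ] [[-0.65355176  0.75667784 -0.01757086]
 [ 0.40422701  0.32932084 -0.85331607]
 [-0.63989891 -0.56478884 -0.52109784]] [ 0.3496387  -0.13112233  1.93775583] 0.9930102040816327
side [[462.26492807   0.         280.25512881]
 [  0.         462.26492807 211.77746986]
 [  0.           0.           1.        ]] [0.04637821 0.         0.         0.         0.        ] [[ 0.86663865 -0.49881046  0.01120609]
 [-0.35500755 -0.63226443 -0.68863004]
 [ 0.35058108  0.59281517 -0.72502627]] [-0.47020837  0.32344585  1.1185105 ] 0.9957780612244898
```

View pics/scene0.png

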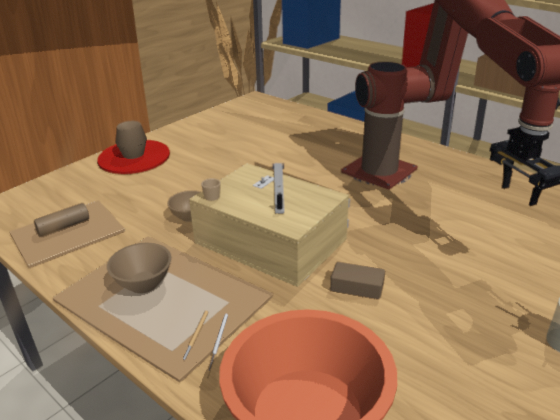

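View pics/side0.png

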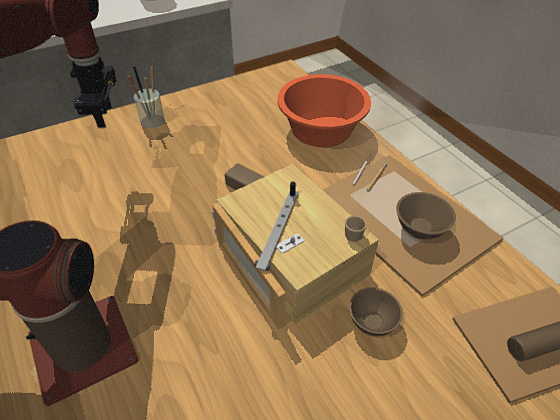

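The scene view shows the cabinet roof with the plate at about (264,183), the knob (279,200) and the bar's pivot end (279,167). The side view shows the pivot at (262,266), knob (292,188), plate (291,243) and cup (355,228). Next I measure on planes of known height.

Create h.py:
```python
import numpy as np, cv2
from cell import telemetry, viewer, ctrl
from scipy.spatial.transform import Rotation as Ro
def cam(n):
    s=telemetry.state(); c=viewer.camera(n)
    if n=="wrist":
        T=np.eye(4); T[:3,:3]=Ro.from_euler('xyz',s['orientation'],degrees=True).as_matrix(); T[:3,3]=s['position']
        W=T@c["hand_eye"]; c["Rw"],c["o"]=W[:3,:3],W[:3,3]
    else: c["Rw"],c["o"]=c["R"].T,-c["R"].T@c["t"]
    return c
def rays(c,px):
    u=cv2.undistortPoints(np.float64(px).reshape(-1,1,2),c["intrinsics"],c["D"]).reshape(-1,2)
    return np.c_[u,np.ones(len(u))]@c["Rw"].T
def plane(c,px,z):
    d=rays(c,px); return c["o"]+d*((z-c["o"][2])/d[:,2])[:,None]
def cloud(c):
    h,w=c["depth"].shape; g=np.indices((h,w))[::-1].reshape(2,-1).T
    return (c["o"]+rays(c,g)*c["depth"].reshape(-1,1)).reshape(h,w,3)
def proj(c,X):
    R=c["Rw"].T; return cv2.projectPoints(np.float64(X).reshape(-1,1,3),cv2.Rodrigues(R)[0],-R@c["o"],c["intrinsics"],c["D"])[0].reshape(-1,2)
def totool(dX):
    return Ro.from_euler('xyz',telemetry.state()['orientation'],degrees=True).as_matrix().T@dX
```

Run:
```python
from h import *
for n,box in (("side",(200,150,400,330)),("scene",(180,150,370,280))):
    c=cam(n); P=cloud(c); x0,y0,x1,y1=box
    m=np.zeros(P.shape[:2],bool); m[y0:y1,x0:x1]=1
    r=m&(abs(P[...,2]-.15)<.006)
    r=cv2.morphologyEx(r.astype(np.uint8),cv2.MORPH_OPEN,np.ones((3,3)))
    (ct,sz,an)=cv2.minAreaRect(np.float32(plane(c,np.argwhere(r)[:,::-1],.15)[:,:2]*1000)); print(n,ct,sz,an,r.sum())
    print(cv2.boxPoints((ct,sz,an)).round(0).tolist())
    g=c["img"].max(2)
    k=m&(g<60)&(P[...,2]>.16)&(P[...,2]<.21); kp=np.argwhere(k)[:,::-1]
    if len(kp): print("knob px",kp.mean(0),len(kp),plane(c,kp.mean(0),.181),np.median(P[k],0))
    im=c["img"][y0:y1,x0:x1]; cv2.imwrite(f"pics/{n}crop.png",cv2.resize(im,None,fx=3.3 if n=="side" else 4,fy=3.3 if n=="side" else 4,interpolation=2))
```

```text
side (558.6565551757812, -8.76531982421875) (303.99591064453125, 364.0811462402344) 6.169809818267822 9913
[[388.0, 156.0], [427.0, -206.0], [729.0, -173.0], [690.0, 189.0]]
knob px [291.70769231 190.24615385] 65 [[0.61149753 0.0623183  0.181     ]] [0.61255468 0.06257099 0.18338539]
scene (564.13525390625, -4.784515380859375) (307.8441162109375, 364.9950256347656) 5.856454849243164 6210
[[392.0, 161.0], [430.0, -202.0], [736.0, -171.0], [699.0, 192.0]]
knob px [278.97142857 200.97142857] 70 [[0.62018876 0.06715754 0.181     ]] [0.62193113 0.06885006 0.18328247]
```

View pics/sidecrop.png

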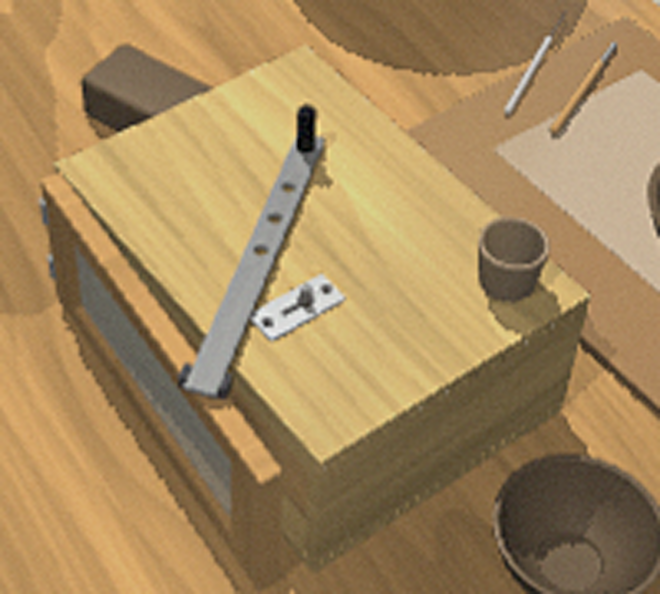

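The crop shows the door slightly open, the bar lying left of the plate, and the peg visible at about (305,300) near mid-slot. I'll go and look from close with the wrist camera.

Careful with the scale: shifts go in shares of 0.4 m and turns go in shares of 90 degrees. That gives: -0.18 m is -0.45, -0.12 m is -0.3.

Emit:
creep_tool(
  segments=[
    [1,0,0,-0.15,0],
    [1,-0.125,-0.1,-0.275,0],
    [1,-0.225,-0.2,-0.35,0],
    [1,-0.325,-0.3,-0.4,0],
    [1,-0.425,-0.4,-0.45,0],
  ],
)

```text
refused: segments: the value is not of type 'object' (schema: type "object"). Nothing was moved.
```

Wrong form. The message asks for an object with the rows under "steps", so I'll send the same numbers that way.

Emit:
creep_tool(
  segments={"steps":[[1,0,0,-0.15,0],[1,-0.125,-0.1,-0.275,0],[1,-0.225,-0.2,-0.35,0],[1,-0.325,-0.3,-0.4,0],[1,-0.425,-0.4,-0.45,0]]},
)

```text
time: 0.82
position: [0.3474, 0.3597, 0.3984]
orientation: [180.0, 0.0, 154.8]
force: [0.7, -0.4, 0.1]
grip_width: 0.998
finger_force: 0.0
```

Emit:
creep_tool(
  segments={"steps":[[1,-0.1,-0.1,0,0],[1,-0.2125,-0.2,0,0],[1,-0.3125,-0.2875,0,0],[1,-0.4125,-0.375,0,0],[1,-0.5125,-0.4625,0,0]]},
)

```text
time: 1.45
position: [0.4542, 0.105, 0.3975]
orientation: [180.0, 0.0, 154.8]
force: [0.8, 0.2, -0.5]
grip_width: 0.999
finger_force: 0.0
```

Run:
```python
from h import *
c=cam("wrist"); print(c["hand_eye"].round(3).tolist(), c["intrinsics"][0], c["D"]); s=telemetry.state(); print(s["time"],s["position"],s["orientation"],s["q"].round(1))
```

```text
[[-0.001, -0.955, -0.297, 0.084], [1.0, -0.001, -0.0, -0.001], [0.0, -0.297, 0.955, -0.162], [0.0, 0.0, 0.0, 1.0]] [361.68689116   0.         281.41223585] [-0.07478651  0.          0.          0.          0.        ]
1.5 [0.45612531 0.09959221 0.39695685] [-1.79787954e+02  1.42787728e-01  1.54533516e+02] [  2.8 -12.5  94.3  -0.3  98.2 -61.8]
```

To row units: -0.16 m is -0.4, 0.06 m is 0.15, -50 degrees is -0.5556.

Emit:
creep_tool(
  segments={"steps":[[1,-0.1,0.025,0.0375,-0.1111],[1,-0.2,0.05,0.075,-0.2222],[1,-0.3,0.075,0.1125,-0.3333],[1,-0.4,0.0925,0.15,-0.4444],[1,-0.4,0.0925,0.15,-0.5556]]},
)

```text
time: 2.12
position: [0.6151, 0.0712, 0.3333]
orientation: [179.9, -0.3, -155.0]
force: [-1.1, -0.1, 0.6]
grip_width: 0.997
finger_force: 0.0
```

Emit:
creep_tool(
  segments={"steps":[[1,0,0,0,0],[1,0,0,0,0]]},
)

```text
time: 2.38
position: [0.6142, 0.0724, 0.338]
orientation: [-180.0, 0.0, -155.4]
force: [-0.3, 0.1, 0.1]
grip_width: 1.001
finger_force: 0.0
```

Run:
```python
from h import *
c=cam("wrist"); cv2.imwrite("pics/w1.png",c["img"]); np.savez("w1.npz",**c)
s=telemetry.state(); print(s["position"],s["orientation"],s["q"].round(1))
```

```text
[0.61419768 0.072358   0.33823604] [-1.79974099e+02  5.86911271e-02 -1.55334586e+02] [  -0.6    9.    79.4    0.    91.6 -115.2]
```

View pics/w1.png

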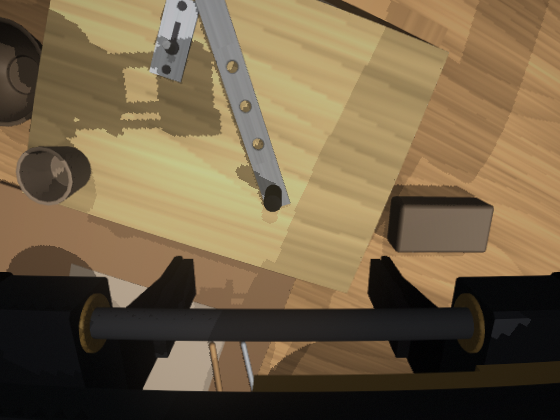

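The wrist view shows knob at (273,197), holes at (232,66), (245,106), (258,144), peg about (172,47), roof corners (348,290), (447,59).

Run:
```python
from h import *
c=dict(np.load("w1.npz"))
print("holes",(H:=plane(c,[(232,66),(245,106),(258,144)],.160)[:,:2]*1000).round(1).tolist(), np.linalg.norm(np.diff(H,axis=0),axis=1))
g=c["img"].max(2).astype(int); 
k=np.zeros_like(g,np.uint8); k[175:220,255:290]=(g[175:220,255:290]<45); p=np.argwhere(k)[:,::-1]
print("knob blob",p.min(0),p.max(0),"center at .181",plane(c,p.mean(0),.181)[0]*1000)
print("knob top",plane(c,(274,205),.202),"bot",plane(c,(273,190),.16))
d=(H[2]-H[0])/np.linalg.norm(H[2]-H[0]); a=np.arctan2(d[1],d[0]); print("bar yaw",np.degrees(a)); Kn=H.mean(0)+84*d; Pv=H.mean(0)-166*d; print("knob from holes",Kn,"pivot",Pv)
cor=plane(c,[(348,290),(447,59)],.15)[:,:2]*1000; e=cor[0]-cor[1]; print("corners",cor,np.linalg.norm(e),np.degrees(np.arctan2(e[1],e[0])))
print("peg@.17",plane(c,(172,47),.170)*1000, "plate end corners",plane(c,[(150,72),(180,81)],.153)*1000)
cv2.imwrite("pics/w1c.png",cv2.resize(c["img"][0:220,120:320],None,fx=2.7,fy=2.7,interpolation=2))
```

```text
holes [[526.3, -15.2], [553.1, 8.7], [579.6, 33.1]] [35.99662345 35.98435078]
knob blob [264 185] [280 210] center at .181 [612.97681897  62.60298913 181.        ]
knob top [[0.61596647 0.06668602 0.202     ]] bot [[0.61379203 0.06378909 0.16      ]]
bar yaw 42.223716960944344
knob from holes [615.18089788  65.33082915] pivot [ 430.04927752 -102.67596578]
corners [[683.84519596 184.44146445]
 [436.70129935 158.80799887]] 248.46967659706647 5.921475820450191
peg@.17 [[533.03511763 -66.57326711 170.        ]] plate end corners [[560.97017169 -83.05747571 153.        ]
 [557.2888434  -54.87681595 153.        ]]
```

View pics/w1c.png

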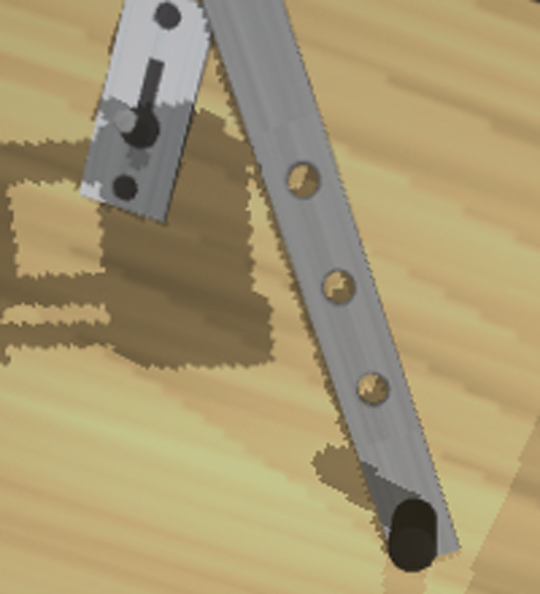

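Run:
```python
from h import *
c=dict(np.load("w1.npz")); f=lambda x,y:(120+x/2.7-.3,y/2.7-.3)
print("peg top",plane(c,f(124,120),.170)*1000,"base",plane(c,f(145,128),.153)*1000)
s=plane(c,[f(168,15),f(125,188)],.153)[:,:2]*1000; mid=s.mean(0); e=s[1]-s[0]; print("screws",s,mid,np.linalg.norm(e),np.degrees(np.arctan2(e[1],e[0])))
yw=np.radians(6.0); R=np.array([[np.cos(yw),-np.sin(yw)],[np.sin(yw),np.cos(yw)]])
ctr=mid-R@[-60,-60]; print("cab",ctr)
hinge=ctr+R@[-139,170]; Pv=np.array([430.,-102.7]); v=R.T@(Pv-hinge); print("hinge",hinge,"pivot r",np.linalg.norm(v),"door",np.arctan2(-v[0],-v[1]))
from scipy.optimize import fsolve
for peg in ((plane(c,f(124,120),.170)[0,:2]+plane(c,f(145,128),.153)[0,:2])*500,mid):
  pv=lambda t:hinge+R@[-250*np.sin(t),-250*np.cos(t)]
  t=fsolve(lambda t:np.linalg.norm(peg-pv(t[0]))-166,.35)[0]; d=(peg-pv(t))/166
  print("peg",peg,R.T@(peg-mid),"door",t,"knob goal",peg+84*d,"yaw",np.degrees(np.arctan2(d[1],d[0])))
```

```text
peg top [[533.05670534 -72.43311887 170.        ]] base [[532.39286628 -70.74016715 153.        ]]
screws [[496.90532669 -76.2719908 ]
 [552.91867614 -70.27207567]] [524.91200141 -73.27203324] 56.33377581349395 6.113971295965979
cab [578.31160734  -7.32901172]
hinge [422.30322513 147.2102541 ] pivot r 250.02874924296384 door 0.07393133168173786
peg [532.72478581 -71.58664301] [7.9461564  0.85949914] door 0.3209044655044414 knob goal [615.73689459 -58.74180764] yaw 8.795876056756855
peg [524.91200141 -73.27203324] [0. 0.] door 0.35518861352059816 knob goal [608.19007201 -62.28281313] yaw 7.51721353059981
```

To row units: 0.167 m is 0.4175, 0.165 m is 0.4125, -17.5 degrees is -0.1944.

Emit:
creep_tool(
  segments={"steps":[[1,0.005,-0.0175,0.125,-0.1],[1,0.005,-0.0175,0.25,-0.1944],[1,0.005,-0.0175,0.35,-0.1944],[1,0.005,-0.0175,0.4125,-0.1944],[1,0.005,-0.0175,0.4175,-0.1944]]},
)

```text
time: 3.05
position: [0.6138, 0.0651, 0.1687]
orientation: [179.9, -0.2, -137.8]
force: [0.2, 0.5, 0.8]
grip_width: 1.001
finger_force: 0.0
```

Emit:
creep_tool(
  segments={"steps":[[0.35,0,0,0,0],[0.2,0,0,0,0],[0.0,0,0,0,0],[0.0,0,0,0,0],[0.0,0,0,0,0]]},
  force=12,
)

```text
time: 3.68
position: [0.6155, 0.0648, 0.1707]
orientation: [-180.0, 0.0, -137.7]
force: [0.3, -0.5, -0.7]
grip_width: 0.518
finger_force: 0.0
```

Emit:
creep_tool(
  segments={"steps":[[0.0,0,0,0,0],[0,0,0,0,0]]},
)

```text
time: 3.92
position: [0.6154, 0.0648, 0.1704]
orientation: [180.0, -0.0, -137.7]
force: [-0.9, 0.5, -0.1]
grip_width: 0.284
finger_force: 0.0
```

Emit:
creep_tool(
  segments={"steps":[[0.0,0,0,0,0],[0,0,0,0,0],[0,0,0,0,0]]},
  force=20,
)

```text
time: 4.3
position: [0.6155, 0.0648, 0.1705]
orientation: [180.0, -0.0, -137.7]
force: [0.4, -0.4, 0.8]
grip_width: 0.18
finger_force: 20.0
```

Emit:
creep_tool(
  segments={"steps":[[0,0,0,-0.025,0],[0,0,0,-0.05,0],[0,0,0,-0.075,0],[0,0,0,-0.09,0],[0,0,0,-0.09,0]]},
)

```text
time: 4.92
position: [0.6162, 0.065, 0.2075]
orientation: [-179.9, 0.1, -137.7]
force: [1.5, 0.2, -0.7]
grip_width: 0.18
finger_force: 20.0
```

To row units: 0.046 m is 0.115, -0.043 m is -0.1075, 15 degrees is 0.1667.

Emit:
creep_tool(
  segments={"steps":[[0,0,0,-0.025,0],[0,0.03,-0.025,-0.025,0.0444],[0,0.0575,-0.0525,-0.025,0.0889],[0,0.0875,-0.08,-0.025,0.1333],[0,0.115,-0.1075,-0.025,0.1667]]},
)

```text
time: 5.55
position: [0.611, 0.002, 0.2173]
orientation: [-180.0, 0.1, -152.8]
force: [1.4, 2.2, -0.6]
grip_width: 0.175
finger_force: 20.0
```

Emit:
creep_tool(
  segments={"steps":[[0,0.0125,-0.02,0,0.0444],[0,0.025,-0.04,0,0.0889],[0,0.0375,-0.06,0,0.1333],[0,0.05,-0.08,0,0.1444],[0,0.05,-0.08,0,0.1444]]},
)

```text
time: 6.18
position: [0.6072, -0.0363, 0.2165]
orientation: [-180.0, -0.0, -165.7]
force: [0.3, -0.7, -1.8]
grip_width: 0.177
finger_force: 20.0
```

Run:
```python
from h import *
c=cam("wrist"); cv2.imwrite("pics/w2.png",c["img"]); np.savez("w2.npz",**c)
```

```text
(no output)
```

View pics/w2.png

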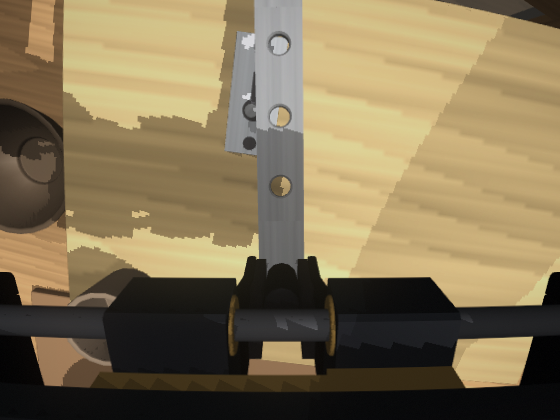

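The wrist view shows the middle hole at (280,116) and the peg at (249,110), just left of the bar and still clear of it.

Add to h.py:
```python
def tilt(z):  # bar tilt from TCP height
    from scipy.optimize import brentq
    return brentq(lambda t:.155+.25*np.sin(t)+.0342*np.cos(t)-.0187-z,-.1,.7)
def offs(z):  # horizontal TCP-to-pivot distance, hole (bottom) radius, hole top z
    t=tilt(z); return .25*np.cos(t)-.0342*np.sin(t),.166*np.cos(t),.155+.166*np.sin(t)+.005*np.cos(t),.166*np.cos(t)-.005*np.sin(t)
```

Run:
```python
from h import *
c=dict(np.load("w2.npz")); s=telemetry.state(); z=s["position"][2]
print(s["position"],s["orientation"],tilt(z),offs(z))
ht=offs(z)[2]; H=plane(c,[(279,44),(280,116),(281,186)],ht)*1000; print(H)
print("mid hole top",H[1],"peg top",plane(c,(249,110),.170)*1000, "TCP-hole",np.linalg.norm(s["position"][:2]*1000-H[1,:2]))
for zz in (z,.2,.19,.18,.1705): print(zz,np.round(offs(zz),4))
```

```text
[ 0.60710361 -0.03587987  0.21643748] [ 1.79989339e+02 -2.58558390e-02 -1.65687358e+02] 0.18723280568784936 (np.float64(0.23926475634664227), np.float64(0.1630988319324735), np.float64(0.19081198470549365), np.float64(0.16216812803832165))
[[498.81317743 -65.01280023 190.81198471]
 [531.51533853 -56.2601105  190.81198471]
 [566.27281804 -46.94220604 190.81198471]]
mid hole top [531.51533853 -56.2601105  190.81198471] peg top [[533.22585045 -73.66502171 170.        ]] TCP-hole 78.28755483104001
0.2164374841780168 [0.2393 0.1631 0.1908 0.1622]
0.2 [0.2442 0.1648 0.1797 0.1642]
0.19 [0.2465 0.1655 0.173  0.1651]
0.18 [0.2485 0.1659 0.1663 0.1657]
0.1705 [0.25  0.166 0.16  0.166]
```

To row units: -0.0243 m is -0.0608, -0.016 m is -0.04, 5.4 degrees is 0.06.

Emit:
creep_tool(
  segments={"steps":[[0,0.0075,-0.02,0,0.0222],[0,0.015,-0.04,0,0.0444],[0,0.02,-0.0608,0,0.06],[0,0.02,-0.0608,0,0.06]]},
)

```text
time: 6.72
position: [0.6055, -0.0618, 0.2165]
orientation: [180.0, -0.0, -171.2]
force: [0.1, -0.1, -1.7]
grip_width: 0.18
finger_force: 20.0
```

Run:
```python
from h import *
c=cam("wrist"); cv2.imwrite("pics/w3.png",cv2.resize(c["img"][60:180,200:360],None,fx=5,fy=5,interpolation=2)); np.savez("w3.npz",**c)
```

```text
(no output)
```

View pics/w3.png

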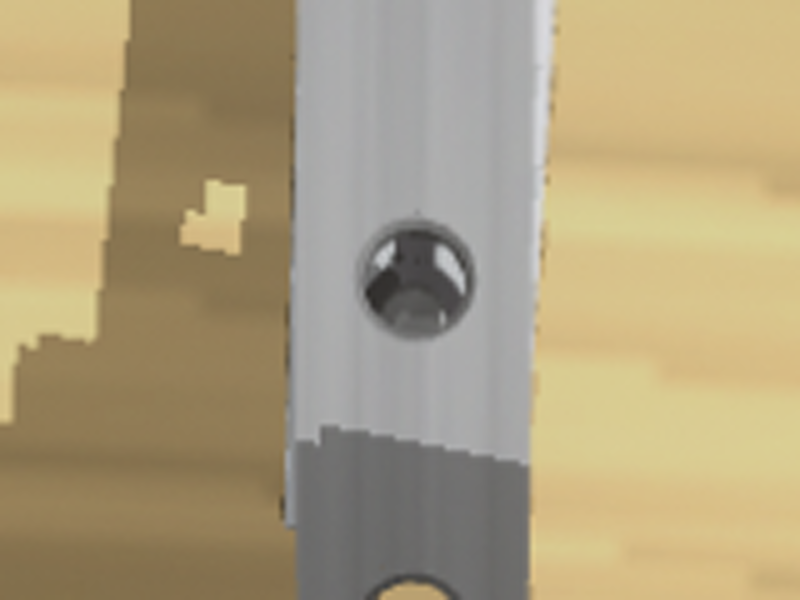

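Seen through the middle hole (centre (417,279) in the crop), the peg's top shows at the lower part, its arc's top at about y=288, so its centre is at about (413,322). I'll compute the remaining offset.

Run:
```python
from h import *
c=dict(np.load("w3.npz")); s=telemetry.state(); z=s["position"][2]; p=s["position"]
o=offs(z); f=lambda x,y:(200+x/5-.4,60+y/5-.4)
H=plane(c,f(417,279),o[2])[0]*1000; P=plane(c,f(413,322),.170)[0]*1000
print("pos",p,s["orientation"],"hole top",H,"peg",P)
h=np.array([422.3,147.2]); 
y=np.radians(6.1); from scipy.optimize import fsolve
pv=lambda t:h+250*np.array([-np.sin(t)*np.cos(y)+np.cos(t)*np.sin(y),-np.sin(t)*np.sin(y)-np.cos(t)*np.cos(y)])
T=p[:2]*1000
t=fsolve(lambda t:np.linalg.norm(T-pv(t[0]))-o[0]*1000,.33)[0]; d=(T-pv(t)); d/=np.linalg.norm(d); print("now door",t,"pivot",pv(t),"level hole",pv(t)+166*d, "model hole top",pv(t)+1000*o[3]*d)
for peg in (P[:2],np.array([533,-72.7])):
  t=fsolve(lambda t:np.linalg.norm(peg-pv(t[0]))-166,.33)[0]; d=(peg-pv(t))/166
  print("goal door",t,"yaw",np.degrees(np.arctan2(d[1],d[0])),[(zz,(pv(t)+1000*offs(zz)[0]*d).round(1)) for zz in (z,.2,.19,.18,.1705)])
```

```text
pos [ 0.60546114 -0.06142695  0.21643492] [ 1.79985111e+02 -1.19996153e-02 -1.71144983e+02] hole top [527.7931221  -73.19741137 190.81024401] peg [533.1222668  -72.71783322 170.        ]
now door 0.3218959968529842 pivot [368.85790005 -97.02109236] level hole [533.0107695  -72.32624569] model hole top [529.22191601 -72.89623363]
goal door 0.32167144899983136 yaw 8.422843227748253 [(np.float64(0.216434915939822), array([605.6, -62. ])), (0.2, array([610.4, -61.3])), (0.19, array([612.8, -60.9])), (0.18, array([614.7, -60.6])), (0.1705, array([616.2, -60.4]))]
goal door 0.3221776838892428 yaw 8.419624616252126 [(np.float64(0.216434915939822), array([605.5, -62. ])), (0.2, array([610.3, -61.3])), (0.19, array([612.7, -60.9])), (0.18, array([614.6, -60.6])), (0.1705, array([616.1, -60.4]))]
```

To row units: 0.0195 m is 0.0488, 0.012 m is 0.03, 0.4 degrees is 0.0044.

Emit:
creep_tool(
  segments={"steps":[[0,-0.0045,-0.0005,0.015,0],[0,-0.0088,-0.001,0.03,0],[0,-0.014,-0.0015,0.0488,0.0044],[0,-0.014,-0.0015,0.0488,0.0044]]},
)

```text
time: 7.28
position: [0.6106, -0.0606, 0.1957]
orientation: [180.0, -0.1, -171.5]
force: [-1.1, -0.2, -0.7]
grip_width: 0.176
finger_force: 20.0
```

Run:
```python
from h import *
c=cam("wrist"); cv2.imwrite("pics/w4.png",cv2.resize(c["img"][90:150,240:320],None,fx=10,fy=10,interpolation=2)); np.savez("w4.npz",**c)
```

```text
(no output)
```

View pics/w4.png

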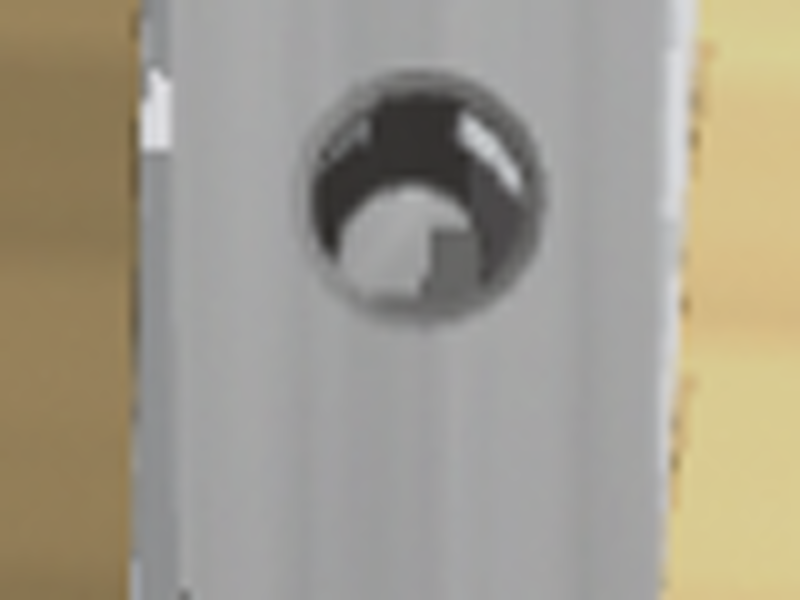

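Through the hole (centre (422,198) in the crop) the peg's top spans x 338–482 from y 183, so its centre is about (411,257). I'll compute the residual.

Run:
```python
from h import *
c=dict(np.load("w4.npz")); s=telemetry.state(); p=s["position"]; z=p[2]
o=offs(z); f=lambda x,y:(240+x/10-.45,90+y/10-.45)
H=plane(c,f(422,198),o[2])[0]*1000; P=plane(c,f(411,257),.170)[0]*1000
t=tilt(z); a=np.radians(8.4); d=np.array([np.cos(a),np.sin(a)])
Hb=H[:2]+5*np.sin(t)*d; lv=H[:2]+(166-1000*o[3])*d
print(p*1000,s["orientation"],t,o,"hole top",H,"hole bottom",Hb,"level",lv,"peg",P,"err level",P[:2]-lv, (P[:2]-lv)@d, np.cross(d,P[:2]-lv))
```

```text
[610.62550722 -60.63281102 196.18053177] [ 1.79974219e+02 -1.07004511e-01 -1.71482069e+02] 0.10364164073806909 (np.float64(0.2451203009036871), np.float64(0.1651092458267316), np.float64(0.17714689832025102), np.float64(0.16459196485488733)) hole top [529.92308492 -72.63008416 177.14689832] hole bottom [530.43481667 -72.55451819] level [531.31601513 -72.42439412] peg [532.94141841 -72.72316716 170.        ] err level [ 1.62540328 -0.29877304] 1.5643208277916272 -0.533011734728321<stdin>:7: DeprecationWarning: Arrays of 2-dimensional vectors are deprecated. Use arrays of 3-dimensional vectors instead. (deprecated in NumPy 2.0)
```

To row units: 0.008 m is 0.02, 0.004 m is 0.01.

Emit:
creep_tool(
  segments={"steps":[[0,-0.0038,-0.0018,0,0],[0,-0.0068,-0.0018,0.01,0],[0,-0.0088,-0.0018,0.02,0],[0,-0.0088,-0.0018,0.02,0],[0,-0.0088,-0.0018,0.02,0]]},
)

```text
time: 7.95
position: [0.6149, -0.0609, 0.1891]
orientation: [-180.0, 0.0, -171.5]
force: [1.3, 0.9, -0.9]
grip_width: 0.178
finger_force: 20.0
```

Emit:
creep_tool(
  segments={"steps":[[0,-0.0008,0,0.0038,0],[0,-0.0015,0,0.0075,0],[0,-0.0015,0,0.0075,0]]},
)

```text
time: 8.32
position: [0.6154, -0.0608, 0.1859]
orientation: [180.0, -0.0, -171.5]
force: [0.8, 0.5, -0.1]
grip_width: 0.178
finger_force: 20.0
```

The hole's underside should now be about 4 mm below the peg's top with no contact force, so it looks threaded. I'll continue down gently.

To row units: 0.004 m is 0.01, 0.002 m is 0.005.

Emit:
creep_tool(
  segments={"steps":[[0,-0.0008,0,0.005,0],[0,-0.0015,0,0.01,0],[0,-0.0015,0,0.01,0]]},
)

```text
time: 8.7
position: [0.616, -0.0607, 0.1818]
orientation: [180.0, 0.0, -171.5]
force: [1.1, -0.1, -1.3]
grip_width: 0.173
finger_force: 20.0
```

Emit:
creep_tool(
  segments={"steps":[[0,-0.0008,0,0.005,0],[0,-0.0015,0,0.01,0],[0,-0.0015,0,0.01,0]]},
)

```text
time: 9.07
position: [0.6165, -0.0607, 0.1777]
orientation: [180.0, -0.0, -171.5]
force: [-0.9, 0.9, -0.5]
grip_width: 0.177
finger_force: 20.0
```

Run:
```python
from h import *
c=cam("wrist"); cv2.imwrite("pics/w5.png",cv2.resize(c["img"][90:150,240:320],None,fx=10,fy=10,interpolation=2))
```

```text
(no output)
```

View pics/w5.png

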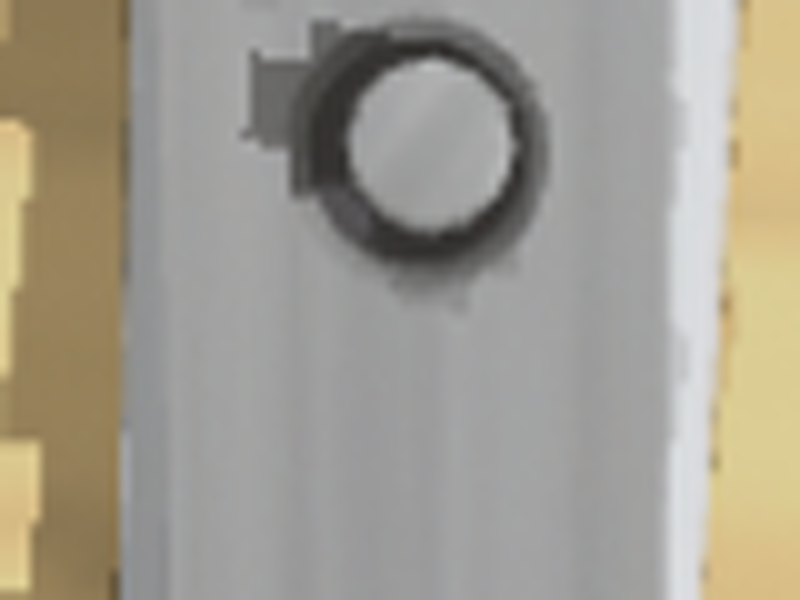

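The peg's top (431,146) sits inside the hole (428,145), well centred and proud of the bar. I'll lower the rest of the way.

To row units: 0.006 m is 0.015, 0.004 m is 0.01.

Emit:
creep_tool(
  segments={"steps":[[0,-0.0008,0,0.005,0],[0,-0.0015,0,0.01,0],[0,-0.002,0,0.015,0],[0,-0.002,0,0.015,0]]},
)

```text
time: 9.62
position: [0.6173, -0.0605, 0.1718]
orientation: [180.0, -0.0, -171.5]
force: [-0.6, -0.1, 0.5]
grip_width: 0.177
finger_force: 20.0
```

Emit:
creep_tool(
  segments={"steps":[[0,0,0,0.0025,0],[0,0,0,0.0025,0]]},
)

```text
time: 9.88
position: [0.6174, -0.0606, 0.1711]
orientation: [180.0, 0.0, -171.5]
force: [-0.8, -0.0, -0.3]
grip_width: 0.181
finger_force: 20.0
```

Emit:
creep_tool(
  segments={"steps":[[0.5,0,0,0,0],[0.5,0,0,0,0],[0.5,0,0,0,0],[0.5,0,0,0,0],[0.5,0,0,0,0]]},
)

```text
time: 10.5
position: [0.6173, -0.0606, 0.171]
orientation: [-180.0, 0.0, -171.5]
force: [-0.0, -0.9, -0.0]
grip_width: 0.494
finger_force: 0.0
```

Emit:
creep_tool(
  segments={"steps":[[0.5,0,0,-0.05,0],[0.5,0,0,-0.1,0],[0.5,0,0,-0.2,0],[0.5,0,0,-0.3,0],[0.5,0,0,-0.3,0]]},
)

```text
time: 11.12
position: [0.6199, -0.0611, 0.2982]
orientation: [-179.8, 0.6, -171.5]
force: [-0.2, -0.5, 0.1]
grip_width: 0.498
finger_force: 0.0
```

Run:
```python
from h import *
c=cam("wrist"); cv2.imwrite("pics/w6.png",c["img"]); P=cloud(c)
m=(abs(P[...,2]-.16)<.025); s=c["depth"]
# bar surface heights along its centre line
a=np.radians(8.4)
X=[[.369+r*np.cos(a),-.0975+r*np.sin(a),.16] for r in (.09,.145,.185,.22)]
for u in proj(c,X).round().astype(int):
    if 0<=u[0]<560 and 0<=u[1]<420: print(u,P[u[1],u[0]].round(4))
```

```text
[283  70] [ 0.5126 -0.0764  0.1589]
[283 122] [ 0.552  -0.0706  0.1592]
[283 165] [ 0.5868 -0.0654  0.1587]
```

View pics/w6.png

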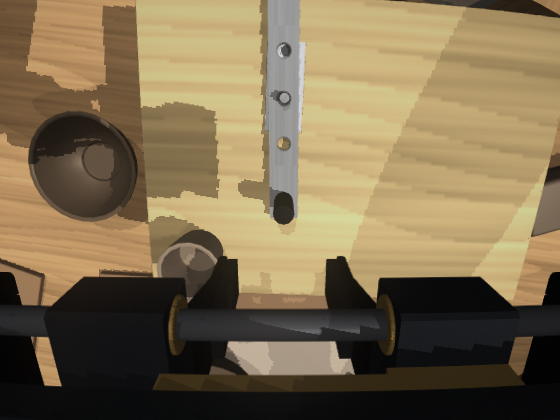

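The peg stands through the middle hole at (284,97). The bar is level along its length, with its top face at about 0.159, the knob at (284,207) is free, and the cup and bowl have not moved. Handing in.

Emit:
creep_tool(
  segments={"steps":[[0.5,0,0,0,0],[0.5,0,0,0,0]]},
)

```text
time: 11.42
position: [0.6166, -0.0604, 0.2896]
orientation: [179.9, -0.1, -171.5]
force: [0.8, -0.1, -1.0]
grip_width: 0.498
finger_force: 0.0
```

```bash
python3 -c "
from cell import workorder; print(workorder.job_done())"
```

```text
the job is handed in; nothing more can be done
None
```

The door is propped ajar at about 0.32 rad: the stay's middle hole is over the peg with the bar lying flat, the knob is released, and the job was handed in at 11.4 s (no verdict was returned).

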